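Take the stone specimen from the vise to the microscope

ROBOT

A 6-joint arm with a two-finger parallel gripper is mounted at the origin on the work surface. World frame = base frame: x ahead of the robot, y to its left, z up, the work surface at z = 0. Lengths are in m, angles in rad, forces in N, time in s.
With the tool pointing down it reaches from about 0.375 to 0.975 m from the base axis. Payload 3.8 kg.
Tool frame: the origin (TCP) lies at the very end of the fingers, on their centre line; the grasp point (between the pads) lies arm.pinch_z behind it (arm.pinch_z is the distance from the TCP to the grasp point, in m); z points along the fingers, y is the line along which they close (so a half turn about z gives the same grasp; the last joint's range is limited). The gripper opens to 85 mm and grips with 20 to 120 N. Pads are 22 mm wide; open, the fingers measure 114 mm over their backs; the gripper's body (76 mm by 85 mm) begins 54 mm behind the grasp point. The pads swing forward as they close: fully open they stand 13 mm farther back than shut.
Start: joints at [-1.279, 0.264, 1.604, -0, 1.274, -0.037], TCP at [0.218, -0.639, 0.231] pointing down, gripper open.
Joint ranges: [-2.63, 2.63], [-0.94, 2.18], [0.31, 2.57], [-1.31, 4.45], [0, 2.66], [-2.55, 2.55]. Speed limits (rad/s): [2.57, 2.57, 3.14, 3.14, 3.14, 3.14].

INTERFACE

Orientations are given as a unit quaternion [w, x, y, z].
In Python, from plant import monitor, imaging, order, arm gives the robot as it stands. The module is installed in compiled form; this text tells all that it offers.
- The arm moves only by the tool step_arm, never from a script. Its argument "commands" is one flat list of numbers, 7 for each row, row after row: the shift along the world's x, y, z normalised to -1 to 1, where 1 is 30 mm, then the turn, a rotation vector about the world's x, y, z normalised to -1 to 1, where 1 is 0.08 rad, then the opening, from 0 (shut) to 1 (fully open). A call has exactly 10 rows; each row shifts and turns the commanded pose from where the row before left it; what a row does not reach is not made up. A row lasts 1/12 s, in which the tool goes at most 41.7 mm and 7.16 degrees, less where a joint would pass 70% of its speed; a pose out of reach is approached as far as the arm can. A call with a number of a shift or a turn outside -1 to 1 is refused whole. A call with a gripper value outside its range is refused whole. The fingers move at their own pace and stop on an object; "squeeze" is the grip in N (left out, the last holds). Time passes only in rows, so rows that do not move let the fingers close, or fill a call up. It gives the time, the measured TCP pose, the force, the opening and the grip force at its end, in the units of the state.
- monitor.read_state(): the state, without advancing time (a new reading comes with each control period).
- imaging.capture(name): name is "side" or "top" or "wrist"; returns a dict with "frame" (400x640x3 uint8, blue, green, red), "z_map" (400x640 float32, m along the optical axis (not along the pixel's ray), 0 where there is no reading), "intrinsics" (3x3 intrinsics, pixels), "R" (3x3) and "t" (3): a world point X has camera coordinates R X + t; the wrist camera has in their place "tool_from_camera" (4x4, takes a point from camera to tool coordinates, whose origin is the TCP and whose axes are the flange's). Camera axes: x right, y down, z forward; pixel columns grow to the right and rows downward; lengths in m; the calibration is good to about 2 mm. A picture is of the moment at which its call begins: read the wrist's pose just before it.
- order.sign_off(): hands the job in; it is judged then, once.
The state is a dict: "clock": time; "joint_pos": joint angles; "qd": joint speeds; "joint_efforts": joint torques, N m; "position": TCP position; "tool_rot": TCP orientation; "force": force on the tool from outside, world axes, zero at the start; "torque": the same for the moment, N m; "opening": finger opening in m; "finger_force": force on a finger pad.
Only numpy, scipy, OpenCV 4.12 (cv2) and the standard library are available. Lean on these libraries where they do the work, as an engineer would, in place of code of your own. Each camera call takes 0.05 s, during which the arm holds its last target. There are 200 camera calls.

TASK

Pull the vise's moving jaw fully open by its knob and leave it open, then slide the stone specimen out from under the fixed jaw's lip, lift it out and set it down, without dropping it, upright in the middle of the stereo microscope's round black plate. Turn it so that the stone's long side runs front to back, in line with the microscope's base, and do not disturb the other things on the bench.

Things in the scene. Friction and masses are not known exactly. Their poses are not given: they have to be found in the camera images.
- vise: fixed steel vise, 185 x 84 mm. Origin on the table under the middle of the closed jaws; own +x runs along the slide to the fixed jaw, -x to the moving jaw and knob end; z up. Body from x = -125 to +60 mm. The bed on which the specimen stands is 24 mm above the table, both jaws' tops 48 mm; jaws 56 mm wide (y)
- lip (a point): middle of the top edge of the fixed jaw's lip, at vise x = +16 mm, 48 mm above the table. Each jaw has such a lip (underside 34 mm above the table) reaching 6 mm over the foot plate's edge; the moving jaw's lip ends at vise x = -16 mm when closed and moves with the jaw
- jaw (a joint): travel of the moving jaw in m: 0 = closed on the foot plate, 0.030 = fully open at its stop. It slides towards the vise's own -x against about 7 N of friction and stays where it is left
- jaw_knob (a point): centre of the top of the round steel pull knob standing on the moving jaw's carriage, 85 mm above the table; head 22 mm diameter, 29 mm tall, on a 16 mm stem; at vise x = -80 mm when closed, moves with the jaw. The carriage under it is 40 mm above the table
- specimen: upright grey stone block 28 (own x) x 40 (own y, long side) x 52 mm tall fixed on a square aluminium foot plate 44 x 44 x 8 mm; 0.15 to 0.3 kg. Origin: centre of the underside, z up. Starts on the vise's bed, own axes along the vise's, foot under both lips; with the jaw open, slide it 10 to 18 mm towards the moving jaw to clear the fixed lip before lifting
- scope: fixed stereo microscope, its head swung aside from the plate. Grey base 300 mm (own x, front to back) x 200 mm (own y) x 35 mm tall; origin on the table under the base's centre; own +x points to the back, where a 26 mm column (405 mm tall) stands at x = 122, y = 60 mm; z up
- plate (a point): centre of the top face of the round black stage plate on the microscope's base, 95 mm diameter, 37 mm above the table, 30 mm in front of the base's centre; axes as the microscope's
- vial: small capped vial, 24 mm diameter, 52 mm tall, standing beside the vise; bystander; origin at the centre of its underside
- puck: round stone puck, 35 mm diameter, 22 mm tall, lying beside the vise; bystander; origin at the centre of its underside
- objective: small steel microscope objective, 26 mm diameter, 40 mm tall, standing on a front corner of the microscope's base; bystander; origin at the centre of its underside
- wash_bottle: white bottle, 48 mm diameter, 90 mm tall; bystander; origin at the centre of its underside
- brown_jar: brown glass jar with black lid, 56 mm diameter, 75 mm tall; bystander; origin at the centre of its underside
- slide_box: shut wooden box, 85 x 60 x 32 mm, close to the robot; bystander; origin at the centre of its underside
- brush: small brush, 160 mm long, lying at the far side of the table; bystander; origin at its middle, on its underside
There are look-alikes about, which are no part of the job. Leave any blue or yellow look-alike of the specimen alone.

How it is judged:
By the outcome, as a careful person would: the job done as asked, in the order asked, and still so for the second after the job is handed in, with the robot touching nothing.
It also fails if it takes over 51 s, if anything falls off the work surface, if the arm or the gripper's body presses on something with over 40 N, if the wrist force passes 120 N, or if a joint passes its speed limit or range.

## Working session

There is one attempt and no reset: what is moved stays moved. The work goes in short steps, Python scripts to look and compute and a tool call to move; the robot and the scene stay as the last step left them, time stands still between calls to the robot, and variables do not carry over. Pictures are saved under pics/ and viewed, at most 10 in all, crops included, and the job is handed in when it is done.

Besides the shell and the picture viewer there is one more tool, called after "Call:" as name(argument=value, ...) on one line, values as JSON. step_arm: Moves the arm, as the interface text tells. Its arguments: {"type":"object","properties":{"commands":{"type":"array","items":{"type":"number","minimum":-1,"maximum":1}},"squeeze":{"type":"number"}},"required":["commands"]}

```bash
mkdir -p pics; cat > h.py <<'E'
import numpy as np, cv2
from plant import monitor, imaging, order, arm
from scipy.spatial.transform import Rotation as Ro
def cap(n):
    s=monitor.read_state(); c=imaging.capture(n)
    if n=="wrist":
        q=s["tool_rot"]; T=np.eye(4); T[:3,:3]=Ro.from_quat([q[1],q[2],q[3],q[0]]).as_matrix(); T[:3,3]=s["position"]
        W=T@c["tool_from_camera"]; c["R"]=W[:3,:3].T; c["t"]=-W[:3,:3].T@W[:3,3]
    return c
def ray(c,u,v):
    d=c["R"].T@np.linalg.inv(c["intrinsics"])@np.array([u,v,1.]); return -c["R"].T@c["t"],d
def onz(c,u,v,z):
    o,d=ray(c,u,v); return o+d*(z-o[2])/d[2]
def world(c):
    h,w=c["z_map"].shape; v,u=np.mgrid[:h,:w]; K=c["intrinsics"]
    P=np.stack([u,v,np.ones_like(u)],-1)@np.linalg.inv(K).T*c["z_map"][...,None]
    return (P-c["t"])@c["R"]
def px(c,X):
    p=c["intrinsics"]@(c["R"]@np.array(X)+c["t"]); return p[:2]/p[2]
E
python3 - <<'E'
from h import *
s=monitor.read_state(); print(s, arm.pinch_z)
for n in ["top","side"]:
    c=cap(n); cv2.imwrite(f"pics/{n}0.png",c["frame"]); np.savez(f"{n}0.npz",**c)
    print(n,-c["R"].T@c["t"],c["R"][2],c["intrinsics"][0,0])
E
```

```text
{'clock': 0.0, 'joint_pos': array([-1.27889773e+00,  2.64820677e-01,  1.60535190e+00, -1.47555952e-05,
        1.27368963e+00, -3.69413861e-02]), 'qd': array([-0.00104231, -0.00044249, -0.00015662, -0.00217979, -0.00134459,
       -0.00065224]), 'joint_efforts': array([ 3.32117006e-04, -5.15107298e+01, -3.67316329e+01, -2.59297285e-04,
        1.27060353e-02, -9.02805510e-07]), 'position': array([ 0.21774866, -0.6381554 ,  0.22992845]), 'tool_rot': array([-1.12467188e-03,  9.86512467e-01,  1.63682204e-01, -1.51263111e-04]), 'force': array([ 0.36403637,  0.41270698, -0.61702466]), 'torque': array([0.02665068, 0.00793281, 0.04620516]), 'finger_force': 0.0, 'opening': 0.0853069491676293} 0.0187
top [ 0.4254931  -0.0818055   1.24595892] [ 0.13149679 -0.02753509 -0.99093411] 464.0128191640693
side [-0.05598323  0.5138481   0.79226673] [ 0.57467124 -0.51603081 -0.63518908] 428.6214061655198
```

View pics/top0.png

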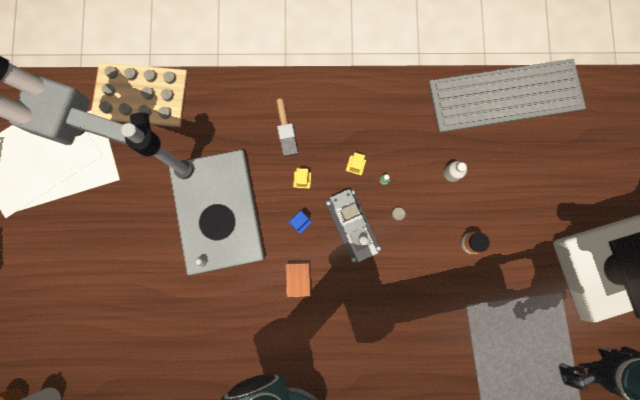

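View pics/side0.png

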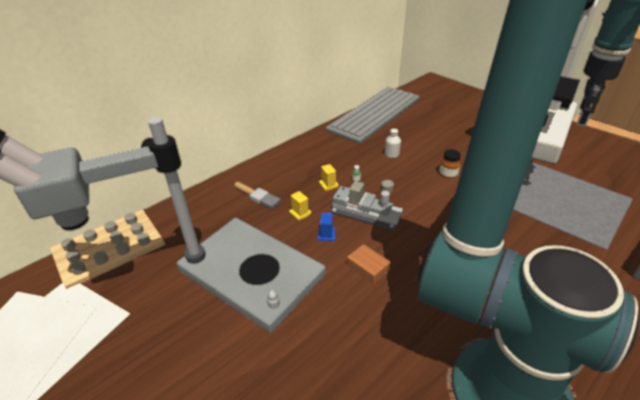

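Top view: the vise is at (353,225), with the grey specimen at (350,212) and the knob at (364,240). The plate is at (217,222), the scope base runs (170-262,150-275), and the objective is at (201,260).

Candidates for the specimen:
- Grey block in the vise at (350,212). This is my choice: grey and standing in the vise.
- Yellow blocks at (302,178) and (357,163), and the blue one at (300,222). These are look-alikes.
- Puck at (399,213), which is a bystander.

Next I take a close crop and a first measurement.

```bash
python3 - <<'E'
from h import *
c=dict(np.load("top0.npz")); f=c["frame"]
cr=cv2.resize(f[170:275,290:430],None,fx=5.5,fy=5.5,interpolation=cv2.INTER_CUBIC); cv2.imwrite("pics/crop0.png",cr)
W=world(c)
for n,(u,v) in dict(spec=(350,212),knob=(364,240),plate=(217,222),vial=(385,179),puck=(399,213),obj=(201,260),bl=(300,222),box=(298,280)).items(): print(n,W[v,u].round(4))
# plate circle: dark blob on base
g=f.max(2); m=(g<45).astype(np.uint8); m[:, :190]=0; m[:,250:]=0; m[:195]=0; m[250:]=0
ct=max(cv2.findContours(m,0,1)[0],key=cv2.contourArea); e=cv2.fitEllipse(ct); print(e); P=onz(c,*e[0],.037); print("plate",P)
# base top by depth
m=((abs(W[...,2]-.035)<.008)).astype(np.uint8); m[:, 275:]=0; m[:,:160]=0;m[:140]=0;m[285:]=0
ct=max(cv2.findContours(m,0,1)[0],key=cv2.contourArea)
Q=np.array([onz(c,*p[0],.035)[:2] for p in ct],np.float32); print("base",cv2.minAreaRect(Q),cv2.boxPoints(cv2.minAreaRect(Q)))
# vise heights
m=(W[...,2]>.012).astype(np.uint8); m[:, :322]=0; m[:,385:]=0;m[:186]=0;m[265:]=0
ct=max(cv2.findContours(m,0,1)[0],key=cv2.contourArea); Q=np.array([W[p[0][1],p[0][0]][:2] for p in ct],np.float32); print("vise",cv2.minAreaRect(Q),cv2.boxPoints(cv2.minAreaRect(Q)))
E
```

```text
spec [ 0.5572 -0.169   0.0837]
knob [ 0.4862 -0.2026  0.0834]
plate [0.5408 0.1737 0.0397]
vial [ 0.6479 -0.2663  0.0457]
puck [ 0.56   -0.3047  0.02  ]
obj [0.4431 0.2053 0.0713]
bl [ 0.5359 -0.0419  0.0597]
box [ 0.3885 -0.0346  0.0328]Traceback (most recent call last):
  File "<stdin>", line 8, in <module>
cv2.error: OpenCV(4.12.0) /io/opencv/modules/imgproc/src/shapedescr.cpp:361: error: (-201:Incorrect size of input array) There should be at least 5 points to fit the ellipse in function 'fitEllipseNoDirect'
```

View pics/crop0.png

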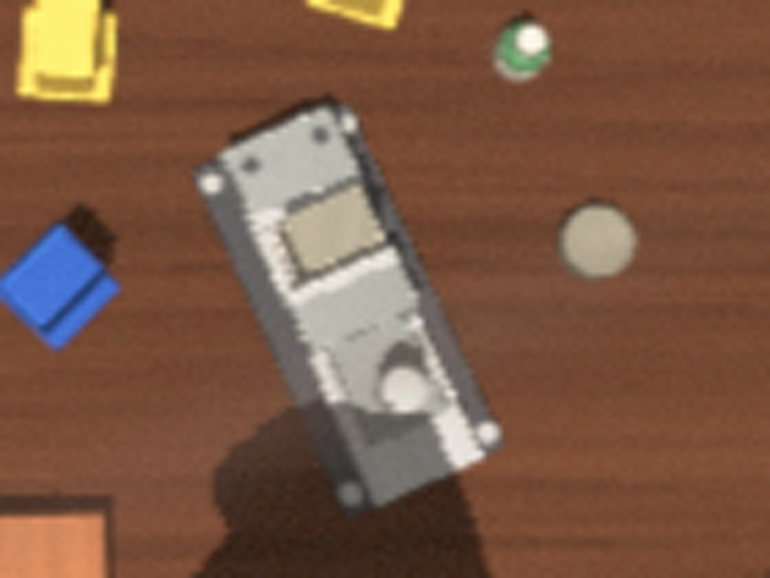

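The crop shows the grey stone in the vise at crop (335,230) and the knob at (405,388), so the choice is confirmed. The blue and yellow blocks are away from the vise.

```bash
python3 - <<'E'
from h import *
c=dict(np.load("top0.npz")); f=c["frame"]; W=world(c)
print(f[222,217],f[180,215],f[190,200], f[240,245])
g=f.max(2); m=(g<60).astype(np.uint8); m[:, :190]=0; m[:,250:]=0; m[:195]=0; m[250:]=0
ct=max(cv2.findContours(m,0,1)[0],key=cv2.contourArea); e=cv2.fitEllipse(ct); print(e); print("plate",onz(c,*e[0],.037))
m=((abs(W[...,2]-.035)<.01)).astype(np.uint8); m[:, 275:]=0; m[:,:160]=0;m[:140]=0;m[285:]=0
ct=max(cv2.findContours(m,0,1)[0],key=cv2.contourArea)
Q=np.array([onz(c,*p[0],.035)[:2] for p in ct],np.float32); print("base",cv2.minAreaRect(Q),cv2.boxPoints(cv2.minAreaRect(Q)))
m=(W[...,2]>.015).astype(np.uint8); m[:, :322]=0; m[:,385:]=0;m[:186]=0;m[265:]=0
ct=max(cv2.findContours(m,0,1)[0],key=cv2.contourArea); Q=np.array([W[p[0][1],p[0][0]][:2] for p in ct],np.float32); print("vise",cv2.minAreaRect(Q),cv2.boxPoints(cv2.minAreaRect(Q)))
w=cap("wrist"); print(w["tool_from_camera"].round(3),w["intrinsics"].round(1))
E
```

```text
[45 44 49] [173 182 183] [169 179 180] [180 191 191]
((216.64088439941406, 221.66720581054688), (32.98699188232422, 33.95790100097656), 45.07329559326172)
plate [0.54189708 0.17523563 0.037     ]
base ((0.570517897605896, 0.17825888097286224), (0.29880475997924805, 0.19969592988491058), 10.765331268310547) [[0.40509462 0.24844316]
 [0.4423952  0.05226178]
 [0.7359412  0.10807461]
 [0.6986406  0.30425596]]
vise ((0.529053807258606, -0.18326836824417114), (0.1835482120513916, 0.060851600021123886), 22.5889949798584) [[ 0.43263316 -0.1904288 ]
 [ 0.45600736 -0.2466121 ]
 [ 0.62547445 -0.17610794]
 [ 0.60210025 -0.11992463]]
[[ 0.    -0.957 -0.29   0.073]
 [ 1.     0.    -0.001  0.   ]
 [ 0.001 -0.29   0.957 -0.142]
 [ 0.     0.     0.     1.   ]] [[358.8   0.  324.6]
 [  0.  358.8 195.6]
 [  0.    0.    1. ]]
```

Call:
step_arm(commands=[0.58, 0.84, 0, 0, 0, 0.05, 1, 0.58, 0.84, 0, 0, 0, 0.05, 1, 0.58, 0.84, 0, 0, 0, 0.05, 1, 0.58, 0.84, 0, 0, 0, 0.05, 1, 0.58, 0.84, 0, 0, 0, 0.05, 1, 0.58, 0.84, 0, 0, 0, 0.05, 1, 0.58, 0.84, 0, 0, 0, 0.05, 1, 0.58, 0.84, 0, 0, 0, 0.05, 1, 0.58, 0.84, 0, 0, 0, 0.05, 1, 0.58, 0.84, 0, 0, 0, 0.05, 1])

```text
clock: 0.98
position: [0.3924, -0.3853, 0.231]
tool_rot: [-0.0, 0.983, 0.183, -0.0]
force: [0.3, 0.2, 0.8]
opening: 0.0857
finger_force: 0.0
```

Call:
step_arm(commands=[0.58, 0.84, 0, 0, 0, 0.05, 1, 0.58, 0.84, 0, 0, 0, 0.05, 1, 0.58, 0.84, 0, 0, 0, 0.05, 1, 0.58, 0.84, 0, 0, 0, 0.05, 1, 0.58, 0.84, 0, 0, 0, 0.05, 1, 0.58, 0.84, 0, 0, 0, 0.05, 1, 0.58, 0.84, 0, 0, 0, 0.05, 1, 0.58, 0.84, 0, 0, 0, 0.05, 1, 0, 0, 0, 0, 0, 0, 1, 0, 0, 0, 0, 0, 0, 1])

```text
clock: 1.82
position: [0.5316, -0.1839, 0.2309]
tool_rot: [-0.0, 0.98, 0.201, -0.0]
force: [-0.5, -0.3, -0.0]
opening: 0.0853
finger_force: 0.0
```

```bash
python3 - <<'E'
from h import *
c=cap("wrist"); np.savez("w1.npz",**c); cv2.imwrite("pics/w1.png",c["frame"])
W=world(c); Z=W[...,2]
s=monitor.read_state(); print(s["position"],s["qd"].max(),s["joint_pos"])
for lo,hi,n in [(.078,.092,'tops')]:
    m=((Z>lo)&(Z<hi)).astype(np.uint8)
    for ct in cv2.findContours(m,0,1)[0]:
        if cv2.contourArea(ct)<150: continue
        mm=np.zeros_like(m); cv2.drawContours(mm,[ct],-1,1,-1); z=np.median(Z[(mm>0)&(m>0)])
        Q=np.array([onz(c,*p[0],z)[:2] for p in ct],np.float32); print(n,z,cv2.boundingRect(ct),cv2.minAreaRect(Q))
E
```

```text
[ 0.5310116  -0.18482503  0.23091459] 0.00678683104562967 [-3.78905554e-01  5.21635981e-02  1.84805642e+00 -5.83876187e-04
  1.24218693e+00  7.89615626e-01]
tops 0.08408622233468413 (307, 220, 25, 25) ((0.48588889837265015, -0.19827868044376373), (0.0224665105342865, 0.020866062492132187), 23.179208755493164)
tops 0.08338417142935788 (295, 123, 50, 36) ((0.559001624584198, -0.16799792647361755), (0.02817009948194027, 0.03958998620510101), 23.163650512695312)
```

View pics/w1.png

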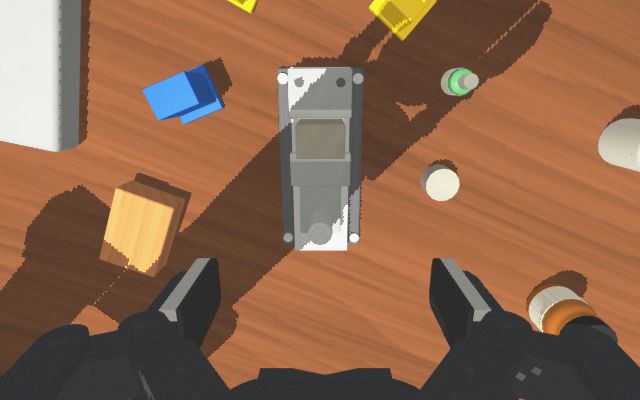

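The wrist view shows the specimen at (320,139) and the knob at (320,233), with a vise yaw of about 23°. The vial (460,82), puck (441,184) and box (140,225) are clear of the fingers. Going to the knob.

Call:
step_arm(commands=[-0.25, -0.075, -0.9, 0, 0, 0, 1, -0.25, -0.075, -0.9, 0, 0, 0, 1, -0.25, -0.075, -0.9, 0, 0, 0, 1, -0.25, -0.075, -0.9, 0, 0, 0, 1, -0.25, -0.075, -0.9, 0, 0, 0, 1, -0.25, -0.075, -0.9, 0, 0, 0, 1, 0, 0, -0.5, 0, 0, 0, 1, 0, 0, 0, 0, 0, 0, 0.4, 0, 0, 0, 0, 0, 0, 0, 0, 0, 0, 0, 0, 0, 0], squeeze=60)

```text
clock: 2.7
position: [0.4869, -0.1999, 0.0556]
tool_rot: [0.001, 0.98, 0.199, 0.001]
force: [0.9, 0.0, 0.6]
opening: 0.0513
finger_force: 0.0
```

Call:
step_arm(commands=[0, 0, 0, 0, 0, 0, 0, 0, 0, 0, 0, 0, 0, 0, 0, 0, 0, 0, 0, 0, 0, 0, 0, 0, 0, 0, 0, 0, 0, 0, 0, 0, 0, 0, 0, 0, 0, 0, 0, 0, 0, 0, 0, 0, 0, 0, 0, 0, 0, 0, 0, 0, 0, 0, 0, 0, 0, 0, 0, 0, 0, 0, 0, 0, 0, 0, 0, 0, 0, 0])

```text
clock: 3.53
position: [0.487, -0.1981, 0.0562]
tool_rot: [-0.0, 0.98, 0.199, 0.001]
force: [-2.7, 4.1, 6.7]
opening: 0.0204
finger_force: 58.7
```

Call:
step_arm(commands=[-0.123, -0.052, 0, 0, 0, 0, 0, -0.123, -0.052, 0, 0, 0, 0, 0, -0.123, -0.052, 0, 0, 0, 0, 0, -0.123, -0.052, 0, 0, 0, 0, 0, -0.123, -0.052, 0, 0, 0, 0, 0, -0.123, -0.052, 0, 0, 0, 0, 0, -0.123, -0.052, 0, 0, 0, 0, 0, -0.123, -0.052, 0, 0, 0, 0, 0, 0, 0, 0, 0, 0, 0, 0, 0, 0, 0, 0, 0, 0, 0])

```text
clock: 4.37
position: [0.4596, -0.2099, 0.0563]
tool_rot: [-0.0, 0.98, 0.199, 0.003]
force: [4.4, 7.7, 2.2]
opening: 0.0203
finger_force: 58.9
```

Call:
step_arm(commands=[-0.06, -0.025, 0, 0, 0, 0, 0, -0.06, -0.025, 0, 0, 0, 0, 0, -0.06, -0.025, 0, 0, 0, 0, 0, 0, 0, 0, 0, 0, 0, 0, 0, 0, 0, 0, 0, 0, 0, 0, 0, 0, 0, 0, 0, 0, 0, 0, 0, 0, 0, 0, 0, 0, 0, 0, 0, 0, 0, 0, 0, 0, 0, 0, 0, 0, 0, 0, 0, 0, 0, 0, 0, 0])

```text
clock: 5.2
position: [0.4595, -0.21, 0.0564]
tool_rot: [-0.001, 0.98, 0.197, 0.008]
force: [24.3, 19.2, -9.4]
opening: 0.0202
finger_force: 59.5
```

Call:
step_arm(commands=[0.123, 0.052, 0, 0, 0, 0, 0, 0, 0, 0, 0, 0, 0, 1, 0, 0, 0, 0, 0, 0, 1, 0, 0, 0, 0, 0, 0, 1, 0, 0, 0, 0, 0, 0, 1, 0, 0, 0, 0, 0, 0, 1, 0, 0, 0.5, 0, 0, 0, 1, 0, 0, 0.9, 0, 0, 0, 1, 0, 0, 0.9, 0, 0, 0, 1, 0, 0, 0.9, 0, 0, 0, 1])

```text
clock: 6.03
position: [0.4541, -0.212, 0.1509]
tool_rot: [-0.0, 0.98, 0.199, -0.001]
force: [0.8, -0.6, 1.1]
opening: 0.0853
finger_force: 0.0
```

Call:
step_arm(commands=[0.5, 0.2, 0.9, 0, 0, 0, 1, 0.5, 0.2, 0.5, 0, 0, 0, 1, 0.5, 0.2, 0, 0, 0, 0, 1, 0.5, 0.2, 0, 0, 0, 0, 1, 0.3, 0.2, 0, 0, 0, 0, 1, 0, 0, 0, 0, 0, 0, 1, 0, 0, 0, 0, 0, 0, 1, 0, 0, 0, 0, 0, 0, 1, 0, 0, 0, 0, 0, 0, 1, 0, 0, 0, 0, 0, 0, 1])

```text
clock: 6.87
position: [0.5231, -0.182, 0.1916]
tool_rot: [-0.0, 0.98, 0.199, -0.001]
force: [0.3, -0.4, -0.1]
opening: 0.0857
finger_force: 0.0
```

```bash
cat > look.py <<'E'
from h import *
import sys
def tops(c,lo,hi):
    Z=world(c)[...,2]; m=((Z>lo)&(Z<hi)).astype(np.uint8)
    for ct in cv2.findContours(m,0,1)[0]:
        if cv2.contourArea(ct)<150: continue
        mm=np.zeros_like(m); cv2.drawContours(mm,[ct],-1,1,-1); z=np.median(Z[(mm>0)&(m>0)])
        Q=np.array([onz(c,*p[0],z)[:2] for p in ct],np.float32); print(z.round(4),cv2.boundingRect(ct),cv2.minAreaRect(Q))
if __name__=="__main__":
    s=monitor.read_state(); print(s["position"],s["tool_rot"],s["force"],s["opening"],s["finger_force"])
    n=sys.argv[1]; c=cap(n); cv2.imwrite(f"pics/{sys.argv[2]}.png",c["frame"]); tops(c,float(sys.argv[3]),float(sys.argv[4]))
E
python3 look.py wrist w2 .077 .092
```

```text
[ 0.52308135 -0.18202112  0.19161217] [-3.00585818e-04  9.80035623e-01  1.98820807e-01 -6.11924011e-04] [ 0.30056901 -0.36699437 -0.11867304] 0.08571136097760593 0.0
0.084 (312, 263, 28, 29) ((0.4592064619064331, -0.2099919319152832), (0.02316843718290329, 0.022217638790607452), 64.46820068359375)
0.0834 (298, 118, 58, 42) ((0.5589199066162109, -0.16817283630371094), (0.028437728062272072, 0.03972945734858513), 22.948814392089844)
```

View pics/w2.png

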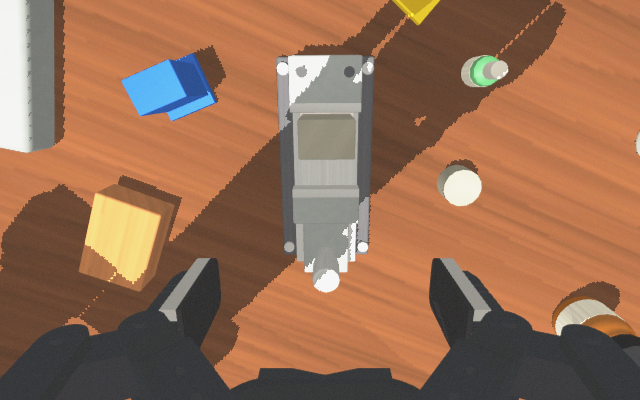

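The wrist view shows the jaw open: the knob is now at (326,281), the bed is exposed at (327,172), and the stone stands at (327,138), undisturbed.

Call:
step_arm(commands=[0.24, 0.093, -0.9, 0, 0, 0, 1, 0.24, 0.093, -0.9, 0, 0, 0, 1, 0.24, 0.093, -0.9, 0, 0, 0, 1, 0.24, 0.093, -0.9, 0, 0, 0, 1, 0.24, 0.093, -0.6, 0, 0, 0, 1, 0, 0, -0.4, 0, 0, 0, 1, 0, 0, 0, 0, 0, 0, 0.6, 0, 0, 0, 0, 0, 0, 0.5, 0, 0, 0, 0, 0, 0, 0, 0, 0, 0, 0, 0, 0, 0], squeeze=50)

```text
clock: 7.75
position: [0.561, -0.1686, 0.0564]
tool_rot: [0.001, 0.98, 0.199, 0.001]
force: [-3.1, 0.4, 26.1]
opening: 0.0393
finger_force: 48.8
```

Call:
step_arm(commands=[0, 0, 0, 0, 0, 0, 0, 0, 0, 0, 0, 0, 0, 0, 0, 0, 0, 0, 0, 0, 0, 0, 0, 0, 0, 0, 0, 0, 0, 0, 0, 0, 0, 0, 0, 0, 0, 0, 0, 0, 0, 0, 0, 0, 0, 0, 0, 0, 0, 0, 0, 0, 0, 0, 0, 0, 0, 0, 0, 0, 0, 0, 0, 0, 0, 0, 0, 0, 0, 0])

```text
clock: 8.58
position: [0.5612, -0.1686, 0.0564]
tool_rot: [0.001, 0.98, 0.199, 0.001]
force: [-0.9, -0.6, 5.5]
opening: 0.0392
finger_force: 53.0
```

Call:
step_arm(commands=[-0.062, -0.026, 0, 0, 0, 0, 0, -0.062, -0.026, 0, 0, 0, 0, 0, -0.062, -0.026, 0, 0, 0, 0, 0, -0.062, -0.026, 0, 0, 0, 0, 0, -0.062, -0.026, 0, 0, 0, 0, 0, -0.062, -0.026, 0, 0, 0, 0, 0, -0.062, -0.026, 0, 0, 0, 0, 0, 0, 0, 0, 0, 0, 0, 0, 0, 0, 0, 0, 0, 0, 0, 0, 0, 0, 0, 0, 0, 0])

```text
clock: 9.42
position: [0.5493, -0.1741, 0.0564]
tool_rot: [0.001, 0.98, 0.199, 0.002]
force: [2.5, 0.1, 5.8]
opening: 0.0394
finger_force: 53.0
```

```bash
python3 look.py top t3 .077 .09 ; python3 look.py wrist w3 .04 .052
```

```text
[ 0.54931528 -0.17407061  0.05642408] [0.00120642 0.98001112 0.19892383 0.00246372] [2.53572644 0.09205851 5.84042189] 0.03935199356815634 53.0169153213501
[ 0.54930163 -0.17406465  0.05641923] [0.00119546 0.98000924 0.19893344 0.00243848] [3.01124481 0.70954332 6.41895106] 0.039329113276279866 53.016672134399414
0.0473 (265, 330, 111, 41) ((0.4981856942176819, -0.19356296956539154), (0.02363009937107563, 0.05562611296772957), 21.530385971069336)
0.0463 (280, 222, 90, 12) ((0.5602489709854126, -0.1697322428226471), (0.005375784356147051, 0.04075799882411957), 22.89093780517578)
0.0494 (598, 108, 42, 34) ((0.6504653692245483, -0.2636508643627167), (0.013377422466874123, 0.018378322944045067), 22.945268630981445)
0.0464 (7, 107, 84, 94) ((0.5429686307907104, -0.04060826450586319), (0.029001859948039055, 0.04392704367637634), 44.4324951171875)
0.0474 (250, 98, 136, 99) ((0.5925129652023315, -0.1531553864479065), (0.04167991876602173, 0.055638670921325684), 22.950916290283203)
```

View pics/w3.png

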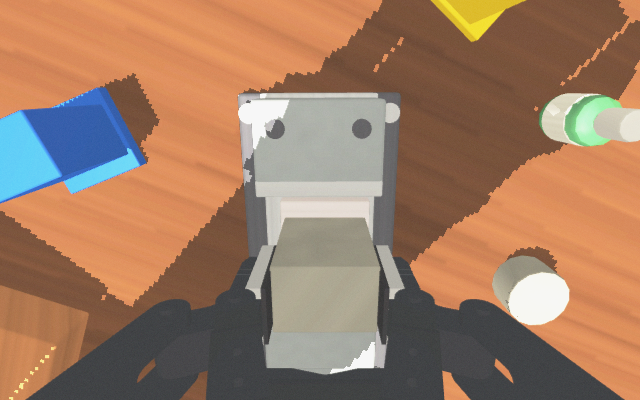

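The stone is now at (325,245), well clear of the fixed lip whose edge is at row 190. It sits square between the pads, so I lift.

Call:
step_arm(commands=[0, 0, 0.1, 0, 0, 0, 0, 0, 0, 0.2, 0, 0, 0, 0, 0, 0, 0.3, 0, 0, 0, 0, 0, 0, 0.6, 0, 0, 0, 0, 0, 0, 0.8, 0, 0, 0, 0, 0, 0, 0.8, 0, 0, 0, 0, 0, 0, 0.8, 0, 0, 0, 0, 0, 0, 0.8, 0, 0, 0, 0, 0, 0, 0.4, 0, 0, 0, 0, 0, 0, 0, 0, 0, 0, 0])

```text
clock: 10.35
position: [0.5488, -0.1742, 0.2022]
tool_rot: [0.002, 0.98, 0.199, 0.003]
force: [1.6, -0.1, -2.5]
opening: 0.0393
finger_force: 52.0
```

Call:
step_arm(commands=[0, 0.3, 0, 0, 0, 0.4, 0, 0, 0.68, 0, 0, 0, 1, 0, 0, 0.68, 0, 0, 0, 1, 0, 0, 0.68, 0, 0, 0, 1, 0, 0, 0.68, 0, 0, 0, 1, 0, 0, 0.68, 0, 0, 0, 1, 0, 0, 0.68, 0, 0, 0, 1, 0, 0, 0.68, 0, 0, 0, 1, 0, 0, 0.68, 0, 0, 0, 1, 0, 0, 0.68, 0, 0, 0, 1, 0])

```text
clock: 11.18
position: [0.5446, 0.0208, 0.1952]
tool_rot: [-0.002, 0.837, 0.547, -0.002]
force: [0.3, -0.3, -2.5]
opening: 0.0394
finger_force: 52.0
```

Call:
step_arm(commands=[0, 0.68, 0, 0, 0, 1, 0, 0, 0.68, 0, 0, 0, 1, 0, 0, 0.68, 0, 0, 0, 1, 0, 0, 0.68, 0, 0, 0, 1, 0, 0, 0.68, 0, 0, 0, 1, 0, 0, 0.68, 0, 0, 0, 1, 0, 0, 0.68, 0, 0, 0, 1, 0, 0, 0.4, 0, 0, 0, 0.57, 0, 0, 0, 0, 0, 0, 0, 0, 0, 0, 0, 0, 0, 0, 0])

```text
clock: 12.02
position: [0.545, 0.1744, 0.1956]
tool_rot: [-0.001, 0.637, 0.771, -0.002]
force: [0.2, -0.1, -3.2]
opening: 0.0395
finger_force: 52.0
```

```bash
python3 look.py wrist w4 .027 .043; python3 - <<'E'
from h import *
c=cap("wrist"); f=c["frame"]; W=world(c); np.savez("w4.npz",**c)
s=monitor.read_state(); print(s["joint_pos"])
print("top", px(cap("top"),[.541,.174,.037]), "wrist", px(c,[.541,.174,.037]))
E
```

```text
[0.54497615 0.17440638 0.19564405] [-0.0012584   0.63708133  0.77079298 -0.00199519] [ 0.15747576 -0.08689306 -3.16869094] 0.03950881975137276 51.99293911457062
0.0339 (265, 347, 40, 23) ((0.5400461554527283, -0.02240178734064102), (0.04114942625164986, 0.02558986470103264), 4.657618522644043)
0.0308 (96, 307, 47, 40) ((0.35849529504776, -0.013336099684238434), (0.06540729850530624, 0.03129826858639717), 47.97756576538086)
0.0345 (174, 50, 373, 224) ((0.570172131061554, 0.18251599371433258), (0.29474160075187683, 0.19594578444957733), 10.834571838378906)
[ 2.64465563e-01  9.82847375e-02  1.86350237e+00 -4.22100906e-04
  1.18299031e+00  7.71657050e-02]
top [217.11390248 222.004447  ] wrist [321.18279437 174.63119324]
```

View pics/w4.png

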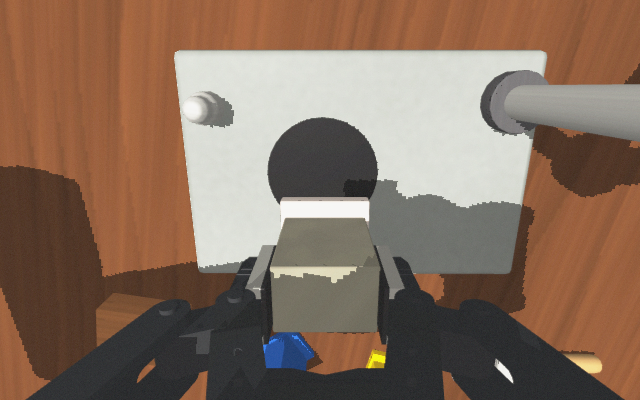

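The view shows the stone held squarely, its top face at cols 271-379 and rows 266-332. The plate rim is at (268-377,118-197), the column at (515,103), and the objective at (197,108) is clear. Now fit the plate circle and the stone's top.

```bash
cat > fit.py <<'E'
from h import *
from scipy.optimize import least_squares
c=dict(np.load("w4.npz")); f=c["frame"]; W=world(c); Z=W[...,2]
g=f.max(2); m=((g<90)).astype(np.uint8); m[:105]=0; m[197:]=0; m[:,:255]=0; m[:,390:]=0
ct=max(cv2.findContours(m,0,1)[0],key=cv2.contourArea)[:,0]
ct=ct[(ct[:,1]<176)]  # rim above the shadow edge
zp=np.median(Z[130:165,300:340]); print("plate z",zp)
Q=np.array([onz(c,*p,.037)[:2] for p in ct.astype(float)])
r=least_squares(lambda p:np.hypot(*(Q-p[:2]).T)-p[2],[.541,.174,.047],loss="soft_l1",f_scale=.001); print("plate",r.x,np.abs(r.fun).max())
# stone top: own depth
s=monitor.read_state(); q=s["tool_rot"]; T=Ro.from_quat([q[1],q[2],q[3],q[0]]).as_matrix()
L=(W-s["position"])@T   # tool coords
zt=np.median(L[285:315,300:350,2]); print("stone top tool z",zt,"world z",np.median(Z[285:315,300:350]))
m=(abs(L[...,2]-zt)<.004).astype(np.uint8); m[:240]=0;m[340:]=0;m[:,:265]=0;m[:,385:]=0
ct=max(cv2.findContours(m,0,1)[0],key=cv2.contourArea)
P=np.array([L[p[0][1],p[0][0],:2] for p in ct],np.float32); print("stone in tool",cv2.minAreaRect(P), P.min(0),P.max(0))
m=np.zeros(Z.shape,bool); m[200:215,285:365]=1; print("foot front z,x",np.median(L[200:215,290:360],axis=(0,1)), L[200,325],L[215,325])
print("tool yaw",np.degrees(np.arctan2(T[1,0],T[0,0])))
print("stone side normal", np.cross(L[225,325]-L[258,325],L[240,345]-L[240,300]))
E
python3 fit.py
```

```text
plate z 0.036416761354702246
plate [0.54118481 0.17622146 0.04649396] 0.0006253481175992753
stone top tool z -0.026045682560905937 world z 0.22305050165792356
stone in tool ((-0.0007803672924637794, -0.0014310888946056366), (0.04374947026371956, 0.02910751663148403), 89.79447937011719) [-0.01534069 -0.02334974] [0.01378667 0.02040124]
foot front z,x [ 0.01772337 -0.00157978  0.02605357] [ 0.02105979 -0.00133173  0.02690619] [ 0.0139921  -0.00132135  0.02480806]
tool yaw 100.7086286541827
stone side normal [-6.39003439e-04 -1.51777761e-05 -5.11020768e-06]
```

Call:
step_arm(commands=[-0.027, 0.011, -0.5, 0, 0, 0, 0, -0.027, 0.011, -0.8, 0, 0, 0, 0, -0.027, 0.011, -0.8, 0, 0, 0, 0, -0.027, 0.011, -0.8, 0, 0, 0, 0, -0.027, 0.011, -0.7, 0, 0, 0, 0, 0, 0, -0.3, 0, 0, 0, 0, 0, 0, -0.12, 0, 0, 0, 0, 0, 0, 0, 0, 0, 0, 0, 0, 0, 0, 0, 0, 0, 0, 0, 0, 0, 0, 0, 0, 0])

```text
clock: 13.0
position: [0.5445, 0.1759, 0.0795]
tool_rot: [0.001, 0.638, 0.77, 0.001]
force: [-0.2, 0.4, -1.9]
opening: 0.0389
finger_force: 51.9
```

Call:
step_arm(commands=[-0.06, 0, -0.1, 0, 0, 0, 0, -0.06, 0, -0.1, 0, 0, 0, 0, 0, 0, -0.08, 0, 0, 0, 0, 0, 0, 0, 0, 0, 0, 0, 0, 0, 0, 0, 0, 0, 0, 0, 0, 0, 0, 0, 0, 0, 0, 0, 0, 0, 0, 0, 0, 0, 0, 0, 0, 0, 0, 0, 0, 0, 0, 0, 0, 0, 0, 0, 0, 0, 0, 0, 0, 0])

```text
clock: 13.83
position: [0.5394, 0.1757, 0.0694]
tool_rot: [0.0, 0.638, 0.77, 0.0]
force: [-1.3, 0.6, -0.5]
opening: 0.0392
finger_force: 52.1
```

```bash
python3 look.py wrist w5 .03 .040 ; python3 look.py side s5 .2 .201
```

```text
[0.53935559 0.17570995 0.06943172] [2.04723818e-05 6.37770163e-01 7.70226726e-01 1.00009558e-04] [-1.26952399  0.63104464 -0.51435601] 0.03924957747021504 52.12914526462555
0.0343 (263, 328, 124, 46) ((0.5529258251190186, 0.09993106126785278), (0.07278060168027878, 0.03153948485851288), 11.956968307495117)
0.0345 (73, 28, 567, 350) ((0.5697799324989319, 0.18312840163707733), (0.29345399141311646, 0.19484290480613708), 10.767521858215332)
[0.53935944 0.17567932 0.06944535] [3.85667301e-05 6.37774946e-01 7.70222766e-01 9.36658749e-05] [-0.05882399  0.39225061 -0.50049558] 0.039403891058813735 52.1279901266098
```

View pics/w5.png

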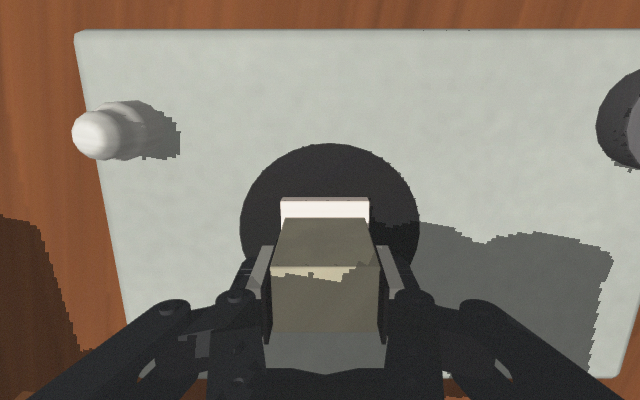

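The foot edge is at cols 281-369 (row 198) and the plate at cols 240-419, so the stone is about 2 mm to the front. Checking with a circle fit.

```bash
python3 - <<'E'
from h import *
from scipy.optimize import least_squares
c=cap("wrist"); s=monitor.read_state(); W=world(c)
g=c["frame"].max(2); m=(g<90).astype(np.uint8); m[:135]=0; m[250:]=0; m[:,:225]=0; m[:,425:]=0
ct=max(cv2.findContours(m,0,1)[0],key=cv2.contourArea)[:,0]
ct=ct[(ct[:,1]<215)&(ct[:,1]>137)&((ct[:,1]<190)|(abs(ct[:,0]-325)>55))]
Q=np.array([onz(c,*p,.037)[:2] for p in ct.astype(float)])
r=least_squares(lambda p:np.hypot(*(Q-p[:2]).T)-p[2],[.541,.174,.047],loss="soft_l1",f_scale=.001); print("plate",r.x,np.abs(r.fun).max())
# foot front edge at z .045 and stone top
a,b=onz(c,281,198,.045),onz(c,369,198,.045); print("foot edge",a,b)
d=(b-a)[:2]; d/=np.hypot(*d); n=np.array([d[1],-d[0]]); print("yaw",np.degrees(np.arctan2(d[1],d[0])),"centre",(a+b)[:2]/2+.022*n,(a+b)[:2]/2-.022*n)
E
```

```text
plate [0.54082093 0.17651316 0.04665308] 0.0005546563837437943
foot edge [0.51362452 0.19309039 0.045     ] [0.55564875 0.20105103 0.045     ]
yaw 10.72643661231208 centre [0.53873128 0.17545512] [0.530542   0.21868631]
```

Call:
step_arm(commands=[0, 0, 0.07, 0, 0, 0, 0, 0.07, 0.035, 0, 0, 0, 0, 0, 0, 0, 0, 0, 0, 0, 0, 0, 0, -0.04, 0, 0, 0, 0, 0, 0, -0.04, 0, 0, 0, 0, 0, 0, -0.03, 0, 0, 0, 0, 0, 0, 0, 0, 0, 0, 0, 0, 0, 0, 0, 0, 0, 0, 0, 0, 0, 0, 0, 0, 0, 0, 0, 0, 0, 0, 0, 0])

```text
clock: 14.82
position: [0.5415, 0.1767, 0.0694]
tool_rot: [0.0, 0.638, 0.77, 0.0]
force: [-3.5, 0.2, 6.6]
opening: 0.0393
finger_force: 53.0
```

Resting on the plate and centred. Release and rise.

Call:
step_arm(commands=[0, 0, 0, 0, 0, 0, 0.6, 0, 0, 0, 0, 0, 0, 0.7, 0, 0, 0, 0, 0, 0, 0.8, 0, 0, 0, 0, 0, 0, 0.8, 0, 0, 0, 0, 0, 0, 0.8, 0, 0, 0.3, 0, 0, 0, 0.8, 0, 0, 0.8, 0, 0, 0, 0.8, 0, 0, 0.9, 0, 0, 0, 0.8, 0, 0, 0.9, 0, 0, 0, 0.8, 0, 0, 0.9, 0, 0, 0, 0.8])

```text
clock: 15.65
position: [0.5412, 0.1766, 0.1837]
tool_rot: [-0.0, 0.638, 0.77, -0.0]
force: [-0.2, -0.1, -0.1]
opening: 0.0683
finger_force: 0.0
```

Call:
step_arm(commands=[0, -0.5, 0.9, 0, 0, 0, 0.8, 0, -0.8, 0, 0, 0, 0, 0.8, 0, -0.8, 0, 0, 0, 0, 0.8, 0, -0.8, 0, 0, 0, 0, 0.8, 0, 0, 0, 0, 0, 0, 0.8, 0, 0, 0, 0, 0, 0, 0.8, 0, 0, 0, 0, 0, 0, 0.8, 0, 0, 0, 0, 0, 0, 0.8, 0, 0, 0, 0, 0, 0, 0.8, 0, 0, 0, 0, 0, 0, 0.8])

```text
clock: 16.48
position: [0.5413, 0.0905, 0.209]
tool_rot: [-0.0, 0.637, 0.771, -0.0]
force: [-0.7, 0.3, -0.0]
opening: 0.0682
finger_force: 0.0
```

```bash
python3 look.py wrist w6 .085 .105; python3 look.py top t6 .077 .105
```

```text
[0.54131031 0.09047542 0.20901249] [-1.25661364e-04  6.37322570e-01  7.70597122e-01 -2.58332208e-05] [-0.6719674   0.30424566 -0.00141133] 0.06816289824480559 0.0
0.0965 (320, 50, 60, 44) ((0.5412337779998779, 0.175191730260849), (0.03942709416151047, 0.02730945311486721), 10.819696426391602)
[0.54127266 0.09037563 0.20894128] [-1.43693725e-04  6.37356351e-01  7.70569176e-01 -8.20970413e-05] [ 0.12619532 -0.0356125   0.40679763] 0.06844892461522756 0.0
0.0966 (605, 256, 19, 29) ((0.3977842330932617, -0.8173817992210388), (0.07321055233478546, 0.03511643037199974), 15.20789623260498)
```

View pics/w6.png

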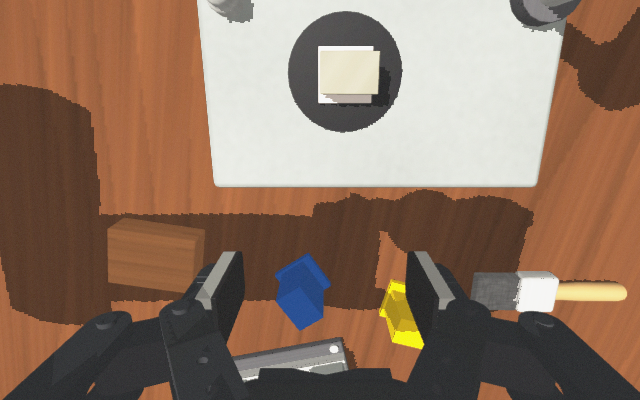

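View pics/t6.png

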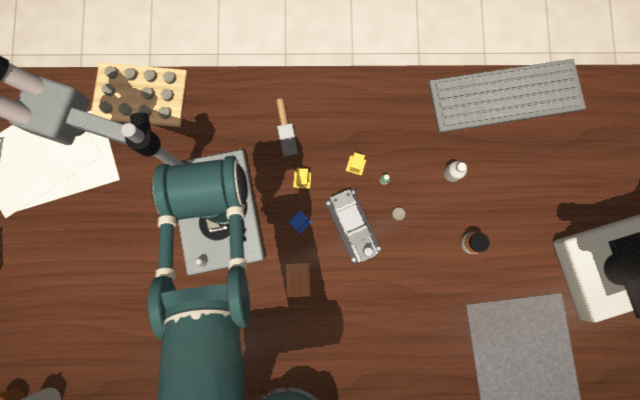

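The wrist view shows the stone upright in the middle of the plate at (348,73), with a yaw of 10.8° matching the base. The top view shows the jaw still open with its knob at (368,252), and the bystanders unmoved. Handing in.

```bash
python3 -c "
from plant import order; print(order.sign_off())"
```

```text
the job is handed in; nothing more can be done
None
```

The job is handed in: the vise jaw is fully open and the stone stands upright in the middle of the black plate, within about 1.5 mm. Its long side runs front to back in line with the base, the bystanders look undisturbed, and it took about 16.6 s of the 51 s allowed.

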